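# Find the full ball tin by feel, tip out the set and roll the tray home

### The arm

A 6-joint arm with a two-finger parallel gripper is mounted at the origin on a cart in front of the work surface, level with it; the furniture and walls round the work are solid. World frame = base frame: x ahead of the robot, y to its left, z up, the work surface at z = 0. Lengths are in m, angles in rad, forces in N, time in s.
With the tool pointing down it reaches from about 0.375 to 0.9 m from the base axis. Payload 3.1 kg.
Tool frame: the origin (TCP) lies midway between the tips of the shut fingers; the grasp point (between the pads) lies grip_point_offset behind it (grip_point_offset is the distance from the TCP to the grasp point, in m); y points along the fingers, z is the direction in which the jaws open and shut, and the axes are right-handed (so a half turn about y gives the same grasp; the last joint's range is limited). The gripper opens to 87 mm and grips with 3 to 60 N. Pads are 19 mm wide; open, the fingers measure 117 mm over their backs; the gripper's body (75 mm by 190 mm) begins 51 mm behind the grasp point.
Start: joints at [1.01, 0.527, 1.433, -0, 1.181, -0.178], TCP at [0.233, 0.58, 0.223] pointing down, gripper open.
Joint ranges: [-3.08, 3.08], [-0.75, 2.2], [0.22, 2.44], [-1.43, 4.57], [0, 2.65], [-2.85, 2.85]. Speed limits (rad/s): [2.79, 2.79, 3.14, 3.14, 3.14, 3.14].

### API

Orientations are given as a unit quaternion [x, y, z, w].
In Python, from rig import * gives the robot as it stands.
- The arm moves only by the tool jog_arm, never from a script. Its argument "increments" is a list that holds one entry, the list of rows, each a list of 7 numbers: the turn, a rotation vector about the world's x, y, z in degrees, then the shift along the world's x, y, z in m, then the closure, from -1 (fully open) to 1 (shut), so that 0 is half open. In form: [[[rx, ry, rz, x, y, z, jaw], ...]]. A call has 1 to 8 rows; each row is the pose to reach, as a shift and turn from the pose measured when the call began; what a row does not reach only later rows make up. A row lasts 1/10 s, in which the tool goes at most 50 mm and 8.59 degrees, less where a joint would pass 70% of its speed; a pose out of reach is approached as far as the arm can. A call with a gripper value outside its range is refused whole. The fingers move at their own pace and stop on an object; "squeeze" is the grip in N (left out, the last holds). Time passes only in rows, so rows that repeat a pose let the fingers close. It gives the time, the measured TCP pose, the force and the opening at its end, in the units of the state.
- get_obs(): the state, without advancing time (a new reading comes with each control period).
- camera(name): name is "scene" or "top" or "wrist"; returns the picture (400x640x3 uint8, red, green, blue); there is no depth.
- camera_info(name): a dict with "K" (3x3 intrinsics, pixels), "R" (3x3) and "t" (3): a world point X has camera coordinates R X + t. Camera axes: x right, y down, z forward; pixel columns grow to the right and rows downward; lengths in m; the calibration is good to about 2 mm. A picture is of the moment at which its call begins: read the wrist's pose just before it. camera_info takes no time and is no camera call; for the wrist camera it gives the pose at the moment of the call.
- hand_in(): hands the job in, once; it reports no verdict.
The state is a dict: "time": time; "q": joint angles; "joint_velocities": joint speeds; "joint_torque": joint torques, N m; "position": TCP position; "tool_rot": TCP orientation; "ft_force": force on the tool from outside, world axes, zero at the start; "moment": the same for the moment, N m; "grip_width": finger opening in m.
Only numpy, scipy, OpenCV 4.12 (cv2) and the standard library are available. Lean on these libraries where they do the work, as an engineer would, in place of code of your own. Each camera call takes 0.05 s, during which the arm holds its last target.

### The job

One of the two green tins holds the set of four joint balls, the other a single odd spare, and you cannot see which: lift a tin and tilt it slowly, only a little so that nothing spills, and feel the weight to find the fuller one. Tip all four balls of the full tin into the orange tray where it waits on the rollers, stand the tin upright back on the tool cart, then push the tray along the rollers fully home against the end of the blue bay. Both tins must end standing upright on the tool cart with the spare still inside its tin; leave the heater tap, the bracket and the filler cap where they are.

Things in the scene. Friction and masses are not known exactly. Their poses are not given: they have to be found in the camera images.
- tin_a_mid (a point): Green oblong sheet-metal tin with yellow side panels, closed on top, 106 long x 61 wide x 64.5 mm high, flat parallel sides, a pouring mouth in the upper part of one end, a red stripe across the top at that end. This point is the tin's middle: half its length, width and height. x points level from the closed end to the mouth end, y across the width (grip across the 61 mm width), z up.
- tin_b_mid (a point): The second tin, identical in shape, looks and empty weight range; point and axes as for tin_a_mid. Which of the two tins is full changes from start to start.
- tin_a_lip (a point): Middle of the first tin's pouring lip: on the mouth end's face, 53 mm from the middle point along the tin's x, 29 mm above its underside. The mouth above it is 56 mm wide and 33 mm high. Axes as the tin's.
- tin_b_lip (a point): Middle of the pouring lip of the second tin, as tin_a_lip.
- tin_a: The first tin; origin on its underside, 22.5 mm from the middle point towards the closed end; axes as tin_a_mid. Empty it weighs 0.23 to 0.29 kg. The balls are steel, 22 mm across, 44 g each: the full tin holds four (176 g), the other one (44 g).
- tin_b: The second tin itself, origin, axes and weight as tin_a.
- tin_a_floor: First tin's inner floor plate (fixed, 56 mm square, at the closed end), on which its balls lie. From it a chute climbs at 27 degrees to the lip. Tilted slowly mouth-down by 13 to 18 degrees, the balls run to the foot of the chute (towards the mouth) but stay in; they begin to roll out at 30 to 40 degrees; 47 to 52 degrees, held 1.5 s, empties it.
- tin_b_floor: Inner floor plate of the second tin, as tin_a_floor.
- tray_mid (a point): Orange open plastic tray, 140 mm long (along its x, the way it is pushed) x 119 wide x 45 mm high, walls 4 mm, 0.5 kg, loose on the rollers. This point is its middle, half-way up (22.5 mm above its underside, which rests on the rollers 50 mm above the tool cart's top). x points along the track to the bay.
- tray: The orange tray; origin in the middle of its underside; axes as tray_mid.
- tray_mat: Black flat rubber mat fixed in the bottom of the orange tray, top 7 mm above the tray's underside.
- track_end (a point): Fixed point: middle of the rubber buffer's face at the bay's end, at roller-top height (50 mm above the tool cart's top). x points along the track in the pushing direction. 330 mm track of 11 free grey rollers, 125 mm between rails 12 mm above the rollers; blue bay cheeks 57 mm above them over the last 155 mm. The tray, fully home, has its middle 70 mm before this point; it rolls at 1 to 3 N.
- tap: Heater tap, a grey metal valve with brown fitting, about 85x103x41 mm; bystander, origin in the middle of its underside.
- bracket: Small yellow bracket with a spring wire, 63x43x36 mm; bystander, origin in the middle of its underside.
- filler_cap: Yellowed round filler cap, 56 mm across, 28 mm high; bystander, origin in the middle of its underside.

How it is judged:
By the outcome, as a careful person would: the job done as asked, in the order asked, and still so for the second after the job is handed in, with the robot touching nothing.
It also fails if it takes over 72 s, if anything falls off the work surface, if the arm or the gripper's body presses on something with over 40 N, if the wrist force passes 120 N, or if a joint passes its speed limit or range.

## Working session

There is one attempt and no reset: what is moved stays moved. The work goes in short steps, Python scripts to look and compute and a tool call to move; the robot and the scene stay as the last step left them, time stands still between calls to the robot, and variables do not carry over. Pictures are saved under pics/ and viewed, and the job is handed in when it is done.

Besides the shell and the picture viewer there is one more tool, called as a command line: name --argument value ..., lists and objects as JSON in quotes. jog_arm: Moves the arm, as the interface text tells. Its arguments: {"type":"object","properties":{"increments":{"type":"array","items":{"type":"array","items":{"type":"array","items":{"type":"number"}}}},"squeeze":{"type":"number"}},"required":["increments"]}

```bash
ls; mkdir -p pics; python3 - <<'E'
from rig import *
import cv2
print(get_obs())
for n in ("scene","top","wrist"):
    ci=camera_info(n); print(n,ci)
    cv2.imwrite(f"pics/{n}0.png",camera(n)[:,:,::-1])
E
```

```text
pics
{'time': 0.0, 'q': array([ 1.00948632e+00,  5.28475509e-01,  1.43387346e+00, -3.96588440e-05,
        1.18138232e+00, -1.78496683e-01]), 'joint_velocities': array([-0.00096947,  0.00146134,  0.00045668, -0.00272788,  0.00011064,
       -0.00054277]), 'joint_torque': array([-1.61853964e-04, -4.40037632e+01, -1.76592493e+01,  6.32674713e-02,
        5.81607269e-02, -1.83167340e-04]), 'position': array([0.2330512 , 0.57915234, 0.22157506]), 'tool_rot': array([ 0.6949036 , -0.13477598,  0.13425345, -0.69348427]), 'ft_force': array([0.39081715, 0.26817843, 0.28956005]), 'moment': array([-0.00438356, -0.01122784,  0.00437801]), 'grip_width': 0.08699080708069601}
scene {'K': array([[423.43896682,   0.        , 318.84950238],
       [  0.        , 423.43896682, 211.39029953],
       [  0.        ,   0.        ,   1.        ]]), 'R': array([[ 0.73034721, -0.68306826, -0.00327387],
       [-0.33247876, -0.35129652, -0.87524204],
       [ 0.59669995,  0.64031907, -0.48367411]]), 't': array([-0.33102845,  0.27428315,  0.75454084])}
top {'K': array([[391.33973578,   0.        , 316.97872144],
       [  0.        , 391.33973578, 197.71558152],
       [  0.        ,   0.        ,   1.        ]]), 'R': array([[-0.02446839, -0.99956596, -0.01640694],
       [-0.98326619,  0.02702653, -0.18015873],
       [ 0.18052396,  0.0117242 , -0.98350071]]), 't': array([0.09206936, 0.54023524, 1.02697821])}
wrist {'K': array([[316.83814645,   0.        , 325.26679181],
       [  0.        , 316.83814645, 199.32531491],
       [  0.        ,   0.        ,   1.        ]]), 'R': array([[ 0.37382866,  0.92749427, -0.00255299],
       [ 0.89465389, -0.35986353,  0.26475019],
       [ 0.24463556, -0.10125525, -0.96431365]]), 't': array([-0.62334272, -0.03219843,  0.39076176])}
```

View pics/scene0.png

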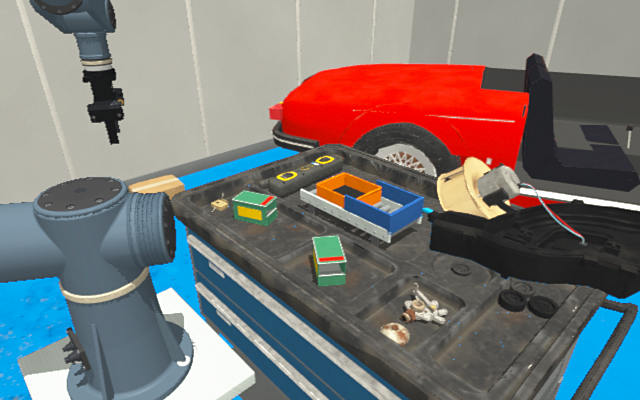

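View pics/top0.png

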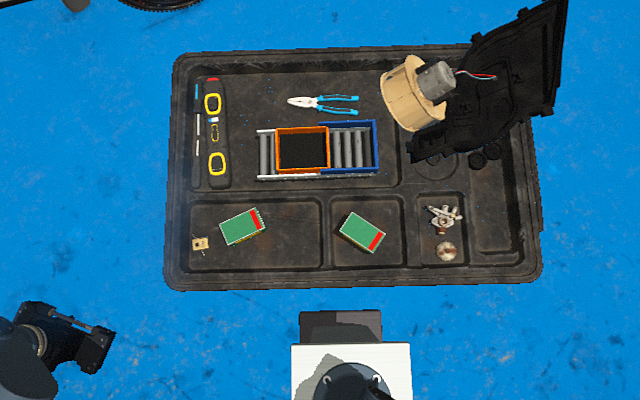

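View pics/wrist0.png

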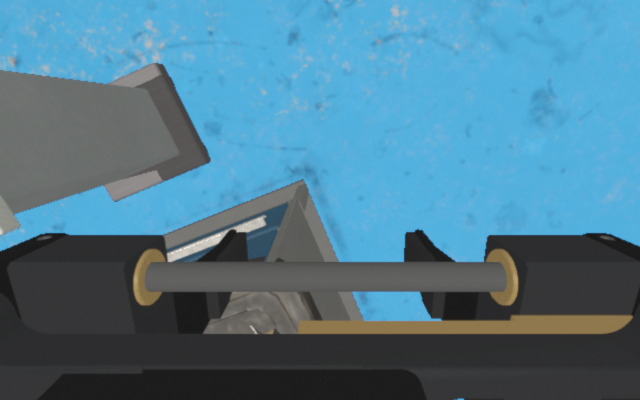

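```bash
cat > h.py <<'E'
import numpy as np, cv2
from rig import *
from scipy.spatial.transform import Rotation as Rn
def ray(ci,px,z):
    px=np.atleast_2d(np.asarray(px,float)); K,R,t=ci["K"],np.array(ci["R"]),np.array(ci["t"])
    d=np.c_[(px[:,0]-K[0,2])/K[0,0],(px[:,1]-K[1,2])/K[1,1],np.ones(len(px))]@R
    C=-R.T@t; s=(z-C[2])/d[:,2]; return C+d*s[:,None]
def masks(im):
    h=cv2.cvtColor(im,cv2.COLOR_RGB2HSV); H,S,V=[h[...,i].astype(int) for i in range(3)]
    return dict(green=(H>55)&(H<90)&(S>90)&(V>40), red=((H<5)|(H>174))&(S>150)&(V>100),
      orange=(H>5)&(H<16)&(S>170)&(V>110), blue=(H>105)&(H<118)&(S>150)&(V<170))
def comps(m,amin=30):
    n,l,s,c=cv2.connectedComponentsWithStats(m.astype(np.uint8))
    return [(s[i,4],c[i].round(1),l==i) for i in range(1,n) if s[i,4]>=amin]
def rect(ci,m,z):
    ys,xs=np.nonzero(m); 
    cs=cv2.findContours(m.astype(np.uint8),cv2.RETR_EXTERNAL,cv2.CHAIN_APPROX_NONE)[0]
    p=ray(ci,np.vstack([c[:,0] for c in cs]),z)[:,:2]
    return cv2.minAreaRect((p*1000).astype(np.float32))
E
python3 - <<'E'
from h import *
im=camera("top"); ci=camera_info("top")
cv2.imwrite("pics/topz.png",cv2.resize(im[120:270,180:480,::-1],None,fx=2.6,fy=2.6,interpolation=cv2.INTER_NEAREST))
m=masks(im)
for k,z in(("green",.0645),("red",.0645),("orange",.095),("blue",.107)):
    for a,c,mm in comps(m[k]):
        print(k,a,c,ray(ci,c,z)[0].round(4),rect(ci,mm,z))
E
```

```text
green 641 [238.  227.2] [0.4651 0.2919 0.0645] ((465.2391662597656, 291.858154296875), (56.23060607910156, 82.50428771972656), 23.89580726623535)
green 657 [359.4 230. ] [ 0.4491 -0.0332  0.0645] ((449.13824462890625, -32.86825180053711), (82.40773010253906, 56.043968200683594), 54.23681640625)
green 31 [377.8 243.4] [ 0.4123 -0.0803  0.0645] ((412.5719299316406, -80.76879119873047), (3.6237354278564453, 51.911006927490234), 53.74784851074219)
red 36 [482.7  74.6] [ 0.8843 -0.4044  0.0645] ((884.4064331054688, -403.7738342285156), (70.80389404296875, 5.052757263183594), 82.42652130126953)
red 32 [211.9  78.9] [0.8967 0.3726 0.0645] ((897.9404296875, 372.1548156738281), (34.62699508666992, 9.326122283935547), 88.11668395996094)
red 89 [255.  219.3] [0.4853 0.2462 0.0645] ((485.6928405761719, 245.87753295898438), (52.83857345581055, 12.724886894226074), 23.870800018310547)
red 91 [375.1 240.5] [ 0.4201 -0.0735  0.0645] ((420.2160949707031, -73.3153076171875), (11.64377212524414, 52.689476013183594), 53.770050048828125)
orange 675 [299.2 147.8] [0.6724 0.1221 0.095 ] ((667.7451171875, 114.63284301757812), (129.7378387451172, 145.81561279296875), 0.9789954423904419)
blue 341 [353.5 129.3] [ 0.7159 -0.0253  0.107 ] ((674.6170043945312, -6.564750671386719), (127.16053771972656, 144.6623077392578), 1.2491663694381714)
blue 208 [348.6 171. ] [ 0.6011 -0.0076  0.107 ] ((600.9559936523438, -8.672836303710938), (10.513453483581543, 147.65933227539062), 0.6306591629981995)
```

View pics/topz.png

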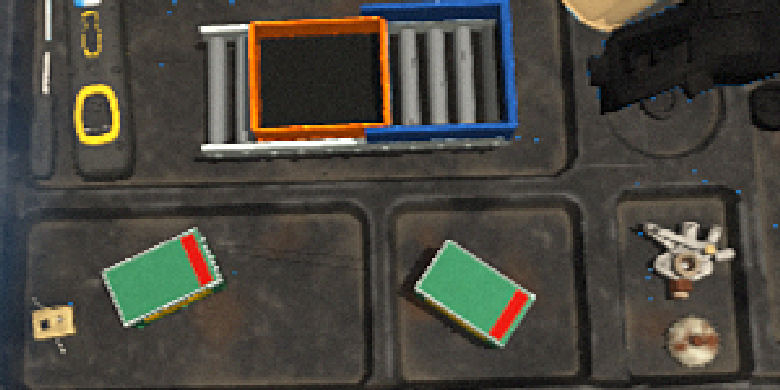

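```bash
python3 - <<'E'
from h import *
import rig
print(grip_point_offset if 'grip_point_offset' in dir(rig) else dir(rig))
o=get_obs(); M=Rn.from_quat(o['tool_rot']).as_matrix(); print(M.round(3))
z=M[:,2]; print("jaw yaw",np.degrees(np.arctan2(z[1],z[0])))
# wrist cam in tool frame
ci=camera_info("wrist"); R=np.array(ci['R']); C=-R.T@ci['t']; print("cam in tool",M.T@(C-o['position']), (R@M).round(3))
E
```

```text
0.0187
[[ 0.928 -0.001  0.373]
 [-0.373 -0.001  0.928]
 [-0.    -1.    -0.001]]
jaw yaw 68.06959373592353
cam in tool [-0.0720876  -0.16205496 -0.00029855] [[ 0.     0.001  1.   ]
 [ 0.964 -0.265 -0.   ]
 [ 0.265  0.964 -0.001]]
```

jog_arm --increments '[[[0,0,-8,0.03,-0.037,0,-1],[0,0,-16,0.06,-0.075,0,-1],[0,0,-24,0.1,-0.12,0,-1],[0,0,-32,0.136,-0.17,0,-1],[0,0,-38,0.17,-0.21,-0.01,-1],[0,0,-44.2,0.2,-0.25,-0.02,-1],[0,0,-44.2,0.225,-0.28,-0.03,-1],[0,0,-44.2,0.236,-0.295,-0.04,-1]]]'

```text
time: 1.0
position: [0.4715, 0.2821, 0.182]
tool_rot: [-0.592, 0.386, -0.387, 0.592]
ft_force: [0.6, -0.2, 0.3]
grip_width: 0.0869
```

jog_arm --increments '[[[0,0,0,0,0,0,-1],[0,0,0,0,0,0,-1]]]'

```text
time: 1.2
position: [0.4717, 0.2813, 0.1816]
tool_rot: [0.592, -0.387, 0.387, -0.592]
ft_force: [-0.2, 0.2, -0.5]
grip_width: 0.087
```

```bash
python3 - <<'E'
from h import *
o=get_obs(); print(o)
M=Rn.from_quat(o['tool_rot']).as_matrix();print(M.round(3))
ci=camera_info("wrist"); im=camera("wrist"); np.save("w1.npy",im)
cv2.imwrite("pics/w1.png",im[:,:,::-1])
m=masks(im)
for k,z in(("green",.0645),("red",.0645)):
    for a,c,mm in comps(m[k],150):
        print(k,a,c,ray(ci,c,z)[0].round(4),rect(ci,mm,z))
E
```

```text
{'time': 1.2, 'q': array([ 3.34209469e-01,  4.79744586e-01,  1.66602086e+00,  4.92398495e-05,
        9.96294067e-01, -7.79359603e-02]), 'joint_velocities': array([ 4.53564043e-02, -1.79975214e-02,  5.97944818e-04,  7.09202336e-03,
        5.29986003e-03, -1.24281837e-05]), 'joint_torque': array([-1.21091098e+00, -3.82867348e+01, -1.48029131e+01, -3.86957580e-02,
       -5.40240289e-04, -2.29107763e-02]), 'position': array([0.47174214, 0.28132012, 0.18159669]), 'tool_rot': array([ 0.59184622, -0.3872327 ,  0.38700788, -0.59160273]), 'ft_force': array([-0.20527983,  0.15129399, -0.46674602]), 'moment': array([-0.09003769,  0.06053532, -0.04319103]), 'grip_width': 0.08698699928834619}
[[ 0.401 -0.     0.916]
 [-0.916 -0.     0.401]
 [-0.    -1.    -0.   ]]
```

View pics/w1.png

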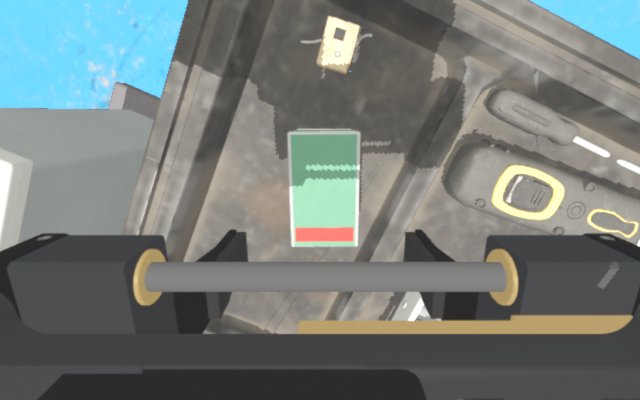

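```bash
python3 - <<'E'
from h import *
ci=camera_info("wrist"); o=get_obs()
M=Rn.from_quat(o['tool_rot']).as_matrix()
p=ray(ci,[(289,130),(360,130),(357.5,246),(291.5,246)],.0645)
print(p.round(4),p.mean(0))
print(np.linalg.norm(p-np.roll(p,1,0),axis=1))
a=(p[2]+p[3]-p[0]-p[1])/2; print("yaw",np.degrees(np.arctan2(a[1],a[0])))
print("tool err in tool frame",M.T@(p.mean(0)-o['position']))
E
```

```text
[[0.4195 0.3219 0.0645]
 [0.4756 0.3465 0.0645]
 [0.5198 0.2477 0.0645]
 [0.4622 0.2224 0.0645]] [0.46926968 0.28465303 0.0645    ]
[0.10825359 0.0612847  0.10823819 0.06295406]
yaw -66.34240081695275
tool err in tool frame [-0.00293701  0.11748319 -0.00084081]
```

jog_arm --increments '[[[0,0,0,-0.0025,0.0035,-0.04,-1],[0,0,0,-0.0025,0.0035,-0.08,-1],[0,0,0,-0.0025,0.0035,-0.12,-1],[0,0,0,-0.0025,0.0035,-0.15,-1],[0,0,0,-0.0025,0.0035,-0.162,-1],[0,0,0,-0.0025,0.0035,-0.162,-1]]]'

```text
time: 1.85
position: [0.4672, 0.2866, 0.019]
tool_rot: [0.593, -0.387, 0.385, -0.592]
ft_force: [-0.3, 0.6, -0.1]
grip_width: 0.0869
```

jog_arm --increments '[[[0,0,0,0,0,0,0.2],[0,0,0,0,0,0,1],[0,0,0,0,0,0,1],[0,0,0,0,0,0,1],[0,0,0,0,0,0,1]]]' --squeeze 30

```text
time: 2.35
position: [0.4678, 0.2869, 0.02]
tool_rot: [0.593, -0.386, 0.386, -0.592]
ft_force: [-1.0, 0.7, 4.3]
grip_width: 0.061
```

jog_arm --increments '[[[0,0,0,0,0,0.02,1],[0,0,0,0,0,0.05,1],[0,0,0,0,0,0.08,1],[0,0,0,0,0,0.08,1],[0,0,0,0,0,0.08,1],[0,0,0,0,0,0.08,1]]]'

```text
time: 2.95
position: [0.4663, 0.2862, 0.0984]
tool_rot: [0.594, -0.387, 0.385, -0.591]
ft_force: [-0.6, 1.2, -4.8]
grip_width: 0.0607
```

```bash
python3 - <<'E'
from h import *
o=get_obs();print(o['ft_force'],o['moment'],o['position'])
for i in range(4):
    camera("wrist"); o=get_obs();print(o['ft_force'].round(2),o['moment'].round(3))
E
```

```text
[-0.56109173  1.17052022 -4.83716459] [-0.06967843  0.03576068  0.02094984] [0.46630499 0.28620335 0.09835556]
[-0.06 -0.56 -4.53] [-0.06   0.031 -0.017]
[-0.61 -0.03 -4.37] [-0.114 -0.055  0.104]
[ 0.59  0.26 -4.36] [-0.037  0.063 -0.033]
[ 0.07  0.46 -4.58] [-0.144  0.03   0.002]
```

```bash
python3 - <<'E'
from h import *
ci=camera_info("top"); im=camera("top")
cv2.imwrite("pics/t2.png",cv2.resize(im[110:190,240:390,::-1],None,fx=5,fy=5,interpolation=cv2.INTER_NEAREST))
print(ray(ci,[(275.8,128.1),(329.2,126.5)],.095))
E
```

```text
[[0.7302469  0.18505519 0.095     ]
 [0.73036948 0.03937084 0.095     ]]
```

View pics/t2.png

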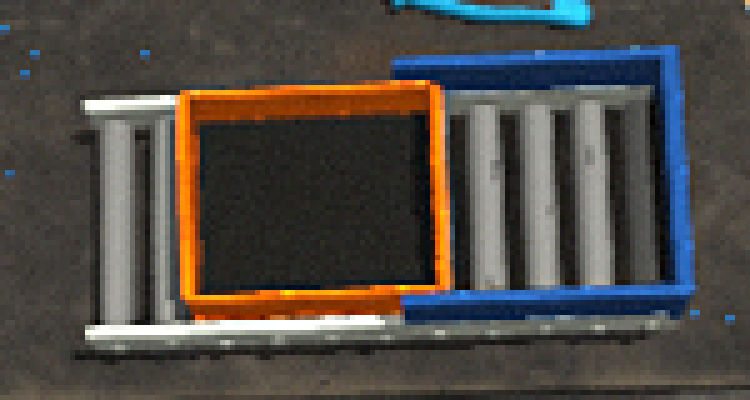

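```bash
python3 - <<'E'
from h import *
ci=camera_info("top")
p=ray(ci,[(275.2,128.4),(328.6,126.6),(330,168.2),(277,170.4)],.095);print(p.round(4),p.mean(0))
a=(p[1]+p[2]-p[0]-p[3]);print(np.degrees(np.arctan2(a[1],a[0])), np.linalg.norm(p-np.roll(p,1,0),axis=1))
print(ray(ci,[(240+661/5,110+65/5),(240+678/5,110+290/5),(240+678/5,110+47/5),(240+694/5,110+290/5)],.107))
E
```

```text
[[0.7294 0.1867 0.095 ]
 [0.7301 0.041  0.095 ]
 [0.6133 0.0408 0.095 ]
 [0.6113 0.1825 0.095 ]] [0.67103643 0.11274144 0.095     ]
-89.46552792669081 [0.11821637 0.14568839 0.11685335 0.14174793]
[[ 0.7321976  -0.0762261   0.107     ]
 [ 0.6072304  -0.07893426  0.107     ]
 [ 0.74212604 -0.08587359  0.107     ]
 [ 0.6069885  -0.08733546  0.107     ]]
```

jog_arm --increments '[[[0,0,0,0,0,0.02,1],[0,0,-2,0.01,-0.004,0.05,1],[0,0,-4,0.03,-0.012,0.08,1],[0,0,-7,0.055,-0.022,0.1,1],[0,0,-10,0.08,-0.033,0.1,1],[0,0,-13,0.105,-0.044,0.1,1],[0,0,-16,0.13,-0.054,0.1,1],[0,0,-18,0.15,-0.063,0.1,1]]]'

```text
time: 4.0
position: [0.6182, 0.2228, 0.1979]
tool_rot: [0.525, -0.476, 0.474, -0.523]
ft_force: [1.0, 0.6, -5.5]
grip_width: 0.0612
```

jog_arm --increments '[[[0,0,-1.5,0.018,-0.008,0,1],[0,0,-3,0.032,-0.014,0,1],[0,0,-4.5,0.044,-0.018,0,1],[0,0,-5.5,0.053,-0.021,0,1],[0,0,-5.5,0.053,-0.021,0,1],[0,0,-5.5,0.053,-0.021,0,1]]]'

```text
time: 4.6
position: [0.6704, 0.202, 0.1975]
tool_rot: [0.502, -0.501, 0.498, -0.5]
ft_force: [0.3, 0.7, -4.5]
grip_width: 0.0608
```

```bash
python3 - <<'E'
from h import *
for i in range(6):
    camera("wrist"); o=get_obs();print(o['ft_force'].round(2),o['moment'].round(3))
print(o['position'],o['q'],Rn.from_quat(o['tool_rot']).as_matrix().round(3))
E
```

```text
[-0.02 -0.04 -3.73] [-0.135  0.014  0.022]
[-0.11  0.21 -4.85] [-0.127  0.066  0.031]
[-0.44  0.35 -5.42] [-0.077  0.081 -0.045]
[ 0.09  0.39 -4.36] [-0.136  0.061  0.023]
[ 1.29  0.24 -4.52] [-0.11   0.054  0.004]
[ 0.58 -0.03 -4.15] [-0.09   0.026 -0.02 ]
[0.67073283 0.20213764 0.19814043] [1.33202678e-01 6.58438330e-01 1.24477834e+00 9.25522473e-04
 1.24221270e+00 1.28878197e-01] [[ 0.004 -0.004  1.   ]
 [-1.     0.     0.004]
 [-0.    -1.    -0.004]]
```

jog_arm --increments '[[[2,0,0,0,0,0,1],[5,0,0,0,0,0,1],[8,0,0,0,0,0,1],[11,0,0,0,0,0,1],[14,0,0,0,0,0,1],[15,0,0,0,0,0,1],[15,0,0,0,0,0,1],[15,0,0,0,0,0,1]]]'

```text
time: 5.7
position: [0.6707, 0.2024, 0.1983]
tool_rot: [-0.433, 0.56, -0.429, 0.561]
ft_force: [0.3, -0.0, -4.8]
grip_width: 0.0607
```

```bash
python3 - <<'E'
from h import *
F=[]
for i in range(8):
    camera("wrist"); o=get_obs();F.append(np.r_[o['ft_force'],o['moment']])
print(np.mean(F,0).round(3))
M=Rn.from_quat(o['tool_rot']).as_matrix()
print(o['position'],o['q'],M.round(3))
cv2.imwrite("pics/s3.png",camera("scene")[:,:,::-1])
E
```

```text
[-0.03   0.279 -4.293 -0.453  0.06   0.007]
[0.67068326 0.2024332  0.19818332] [ 0.01829613  0.64336286  1.30799489  0.28130268  1.20305749 -0.09015225] [[ 0.005 -0.004  1.   ]
 [-0.966  0.259  0.005]
 [-0.259 -0.966 -0.003]]
```

View pics/s3.png

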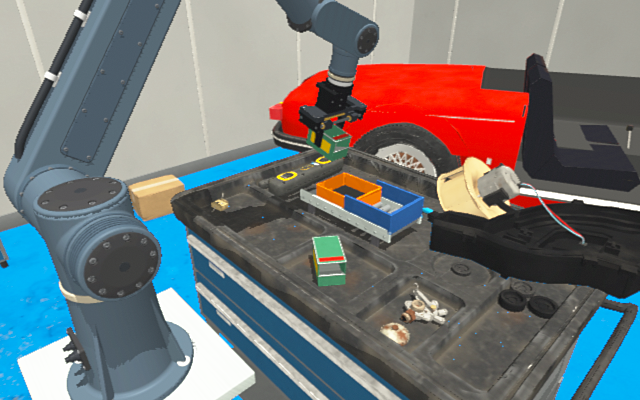

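jog_arm --increments '[[[1,0,0,0,-0.005,-0.012,1],[3,0,0,0,-0.012,-0.026,1],[6,0,0,0,-0.017,-0.036,1],[10,0,0,0,-0.017,-0.04,1],[14,0,0,0,-0.017,-0.043,1],[18,0,0,0,-0.017,-0.045,1],[22,0,0,0,-0.017,-0.045,1],[26,0,0,0,-0.017,-0.045,1]]]'

```text
time: 6.95
position: [0.6714, 0.1847, 0.1532]
tool_rot: [-0.294, 0.642, -0.291, 0.645]
ft_force: [-0.2, 0.3, -4.0]
grip_width: 0.0608
```

jog_arm --increments '[[[3,0,0,0,0,0,1],[6,0,0,0,0,0,1],[9,0,0,0,0,0,1],[9,0,0,0,0,0,1],[9,0,0,0,0,0,1],[9,0,0,0,0,0,1],[9,0,0,0,0,0,1],[9,0,0,0,0,0,1]]]'

```text
time: 7.75
position: [0.6715, 0.1852, 0.1537]
tool_rot: [-0.243, 0.663, -0.24, 0.666]
ft_force: [-0.2, -0.2, -3.2]
grip_width: 0.0609
```

jog_arm --increments '[[[0,0,0,0,0,0,1],[0,0,0,0,0,0,1],[0,0,0,0,0,0,1],[0,0,0,0,0,0,1],[0,0,0,0,0,0,1],[0,0,0,0,0,0,1],[0,0,0,0,0,0,1],[0,0,0,0,0,0,1]]]'

```text
time: 8.55
position: [0.6715, 0.1852, 0.1537]
tool_rot: [-0.243, 0.663, -0.24, 0.666]
ft_force: [0.2, 0.4, -3.0]
grip_width: 0.0612
```

```bash
python3 - <<'E'
from h import *
F=[]
for i in range(6):
    camera("wrist"); o=get_obs();F.append(np.r_[o['ft_force'],o['moment']])
print(np.mean(F,0).round(3))
M=Rn.from_quat(o['tool_rot']).as_matrix()
print(o['time'],o['position'],o['q'],M.round(3))
a=camera("scene")[130:250,270:470,::-1]; b=camera("top")[100:200,230:410,::-1]
cv2.imwrite("pics/s4.png",np.vstack([cv2.resize(a,(600,290)),cv2.resize(b,(600,300))]))
E
```

```text
[ 0.036  0.186 -2.825 -0.882  0.054  0.   ]
8.85 [0.67153266 0.1851724  0.15372071] [-0.2381276   0.80851472  1.42237063  0.87664149  1.31861415 -0.66133076] [[ 0.007 -0.002  1.   ]
 [-0.642  0.766  0.006]
 [-0.766 -0.642  0.004]]
```

View pics/s4.png

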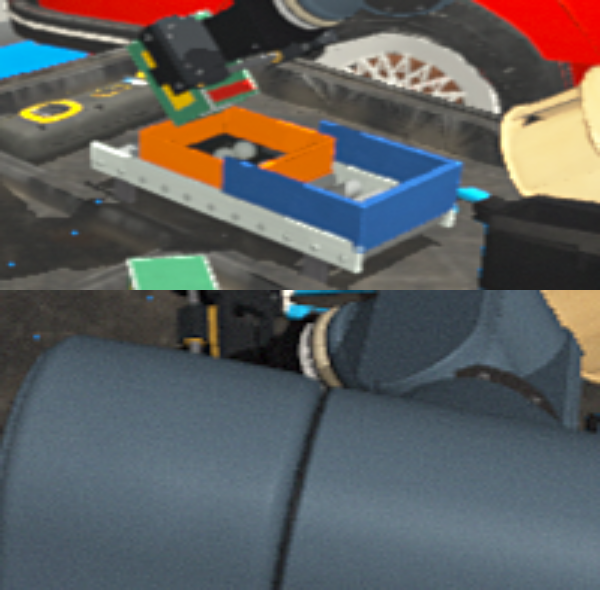

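```bash
python3 - <<'E'
from h import *
a=camera("scene")[160:235,295:430,::-1]
cv2.imwrite("pics/s5.png",cv2.resize(a,None,fx=5.8,fy=5.8,interpolation=cv2.INTER_CUBIC))
s=cv2.imread("pics/scene0.png")[160:235,295:430]
cv2.imwrite("pics/s5o.png",cv2.resize(s,None,fx=5.8,fy=5.8,interpolation=cv2.INTER_CUBIC))
E
```

```text
(no output)
```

View pics/s5.png

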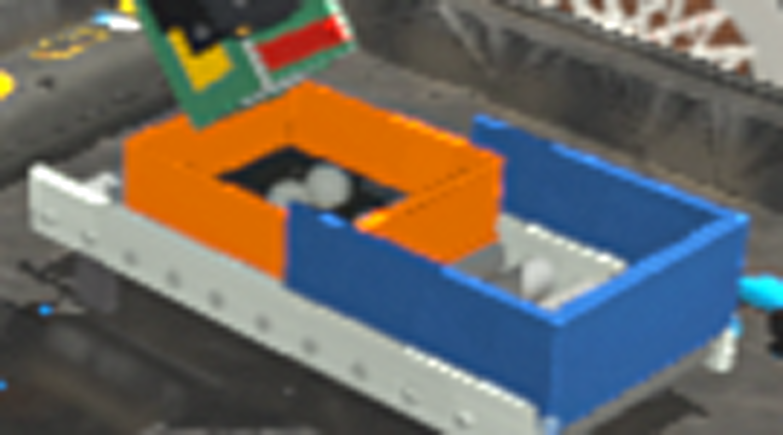

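View pics/s5o.png

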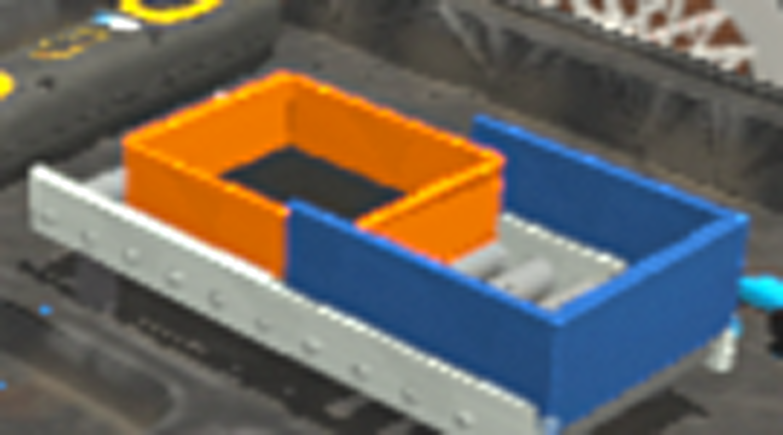

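jog_arm --increments '[[[-6,0,0,0,0.003,0.01,1],[-13,0,0,0,0.008,0.025,1],[-20,0,0,0,0.015,0.035,1],[-27,0,0,0,0.02,0.045,1],[-34,0,0,0,0.02,0.045,1],[-41,0,0,0,0.02,0.045,1],[-47,0,0,0,0.02,0.045,1],[-50,0,0,0,0.02,0.045,1]]]'

```text
time: 9.8
position: [0.6706, 0.2076, 0.1994]
tool_rot: [0.503, -0.498, 0.497, -0.501]
ft_force: [-0.4, 0.1, -3.3]
grip_width: 0.0609
```

jog_arm --increments '[[[0,0,3,-0.025,0.01,0,1],[0,0,7,-0.06,0.025,0,1],[0,0,11,-0.1,0.041,0,1],[0,0,15,-0.135,0.056,0,1],[0,0,19,-0.165,0.068,-0.01,1],[0,0,22,-0.19,0.077,-0.03,1],[0,0,23.5,-0.204,0.082,-0.055,1],[0,0,23.5,-0.204,0.082,-0.08,1]]]'

```text
time: 10.6
position: [0.4628, 0.2905, 0.1191]
tool_rot: [0.595, -0.386, 0.383, -0.592]
ft_force: [0.8, -0.5, -2.3]
grip_width: 0.0607
```

```bash
python3 - <<'E'
from h import *
camera("wrist");camera("wrist")
o=get_obs(); M=Rn.from_quat(o['tool_rot']).as_matrix()
print(o['time'],o['position'],o['ft_force'],M.round(3))
b=camera("top")[110:200,230:400,::-1]
cv2.imwrite("pics/t6.png",cv2.resize(b,None,fx=4.7,fy=4.7,interpolation=cv2.INTER_CUBIC))
E
```

```text
10.7 [0.46296035 0.28906873 0.11680743] [ 0.01442146 -0.38242508 -2.204562  ] [[ 0.406 -0.011  0.914]
 [-0.914 -0.003  0.406]
 [-0.001 -1.    -0.011]]
```

View pics/t6.png

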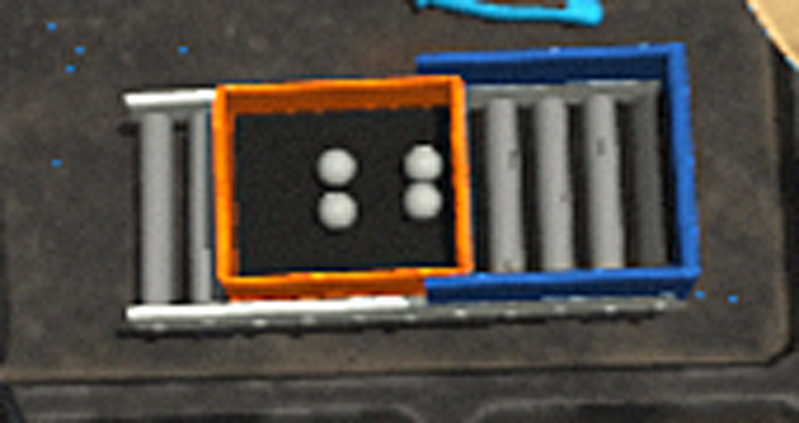

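jog_arm --increments '[[[0,0,0,0.003,-0.002,-0.03,1],[0,0,0,0.003,-0.002,-0.06,1],[0,0,0,0.003,-0.002,-0.082,1],[0,0,0,0.003,-0.002,-0.091,1],[0,0,0,0.003,-0.002,-0.095,1],[0,0,0,0.003,-0.002,-0.097,1],[0,0,0,0.003,-0.002,-0.097,1]]]'

```text
time: 11.45
position: [0.4689, 0.2878, 0.0224]
tool_rot: [0.594, -0.387, 0.384, -0.591]
ft_force: [-0.2, -0.2, -2.8]
grip_width: 0.0608
```

jog_arm --increments '[[[0,0,0,0,0,-0.002,1],[0,0,0,0,0,-0.003,1],[0,0,0,0,0,-0.003,1]]]'

```text
time: 11.75
position: [0.4696, 0.2881, 0.0201]
tool_rot: [0.594, -0.386, 0.385, -0.592]
ft_force: [-0.1, -0.1, 0.3]
grip_width: 0.0607
```

On the floor (weight gone). Release and retreat.

jog_arm --increments '[[[0,0,0,0,0,0,0.2],[0,0,0,0,0,0,-1],[0,0,0,0,0,0,-1],[0,0,0,0,0,0,-1],[0,0,0,0,0,0.03,-1],[0,0,0,0,0,0.08,-1],[0,0,0,0,0,0.13,-1],[0,0,0,0,0,0.16,-1]]]'

```text
time: 12.55
position: [0.471, 0.2887, 0.1838]
tool_rot: [-0.592, 0.385, -0.386, 0.594]
ft_force: [0.7, 0.1, 0.0]
grip_width: 0.0869
```

```bash
python3 - <<'E'
from h import *
o=get_obs(); M=Rn.from_quat(o['tool_rot']).as_matrix()
print(o['time'],o['position'],o['q'])
a=camera("scene")[:,:,::-1]
cv2.imwrite("pics/s7.png",a)
E
```

```text
12.55 [0.47096605 0.28865006 0.18384967] [ 3.47263030e-01  4.79552362e-01  1.65800123e+00  5.36620485e-04
  1.00207750e+00 -7.10847457e-02]
```

View pics/s7.png

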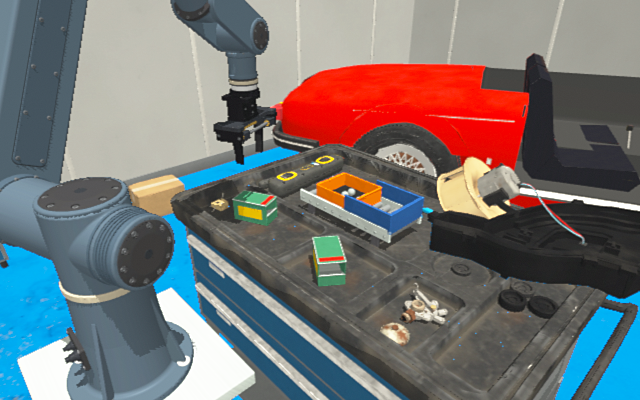

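jog_arm --increments '[[[0,0,-4,0.03,-0.01,0,0],[0,0,-8,0.07,-0.022,0,0],[0,0,-13,0.11,-0.035,0,0],[0,0,-18,0.15,-0.047,0,0],[0,0,-22,0.18,-0.056,0,0],[0,0,-23.7,0.2,-0.062,-0.02,0],[0,0,-23.7,0.2,-0.062,-0.05,0],[0,0,-23.7,0.2,-0.062,-0.05,0]]]'

```text
time: 13.4
position: [0.6699, 0.2264, 0.1323]
tool_rot: [0.502, -0.499, 0.499, -0.5]
ft_force: [-2.0, -0.4, -0.3]
grip_width: 0.0442
```

```bash
python3 - <<'E'
from h import *
o=get_obs(); M=Rn.from_quat(o['tool_rot']).as_matrix()
print(o['time'],o['position'],M.round(3),o['grip_width'])
im=camera("wrist"); ci=camera_info("wrist")
cv2.imwrite("pics/w8.png",im[:,:,::-1])
E
```

```text
13.4 [0.66993095 0.22636591 0.13232056] [[ 0.004 -0.001  1.   ]
 [-1.    -0.002  0.004]
 [ 0.002 -1.    -0.001]] 0.044236749791653436
```

View pics/w8.png

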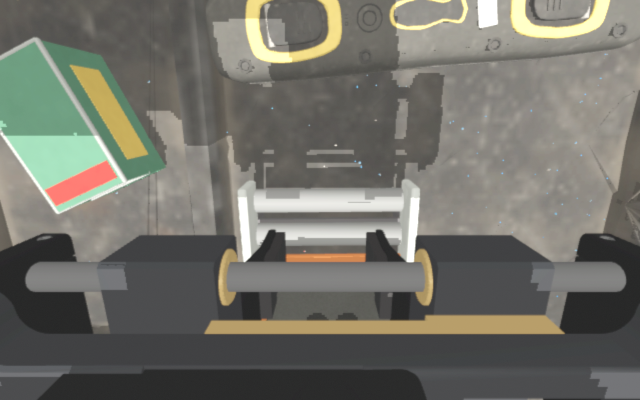

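jog_arm --increments '[[[0,0,0,0.001,0,-0.03,0],[0,0,0,0.001,0,-0.055,0],[0,0,0,0.001,0,-0.06,0],[0,0,0,0.001,-0.006,-0.06,0],[0,0,0,0.001,-0.012,-0.06,0],[0,0,0,0.001,-0.018,-0.06,0],[0,0,0,0.001,-0.024,-0.06,0],[0,0,0,0.001,-0.03,-0.06,0]]]'

```text
time: 14.25
position: [0.6724, 0.1963, 0.0757]
tool_rot: [-0.5, 0.498, -0.5, 0.502]
ft_force: [0.1, 0.1, 0.9]
grip_width: 0.0438
```

jog_arm --increments '[[[0,0,0,0,-0.005,-0.002,0],[0,0,0,0,-0.011,-0.002,0],[0,0,0,0,-0.018,-0.002,0],[0,0,0,0,-0.025,-0.002,0],[0,0,0,0,-0.032,-0.002,0],[0,0,0,0,-0.039,-0.002,0],[0,0,0,0,-0.046,-0.002,0],[0,0,0,0,-0.053,-0.002,0]]]'

```text
time: 15.05
position: [0.6724, 0.1426, 0.0736]
tool_rot: [-0.5, 0.498, -0.5, 0.502]
ft_force: [1.7, 1.3, 0.4]
grip_width: 0.0435
```

jog_arm --increments '[[[0,0,0,0,-0.007,0,0],[0,0,0,0,-0.014,0,0],[0,0,0,0,-0.021,0,0],[0,0,0,0,-0.028,0,0],[0,0,0,0,-0.034,0,0],[0,0,0,0,-0.04,0,0],[0,0,0,0,-0.044,0,0],[0,0,0,0,-0.048,0,0]]]'

```text
time: 15.85
position: [0.6722, 0.0942, 0.0735]
tool_rot: [-0.5, 0.498, -0.5, 0.501]
ft_force: [0.9, 2.8, -0.7]
grip_width: 0.0432
```

jog_arm --increments '[[[0,0,0,0,-0.003,0,0],[0,0,0,0,-0.006,0,0],[0,0,0,0,-0.009,0,0],[0,0,0,0,-0.012,0,0]]]'

```text
time: 16.25
position: [0.6721, 0.082, 0.0734]
tool_rot: [-0.501, 0.498, -0.5, 0.501]
ft_force: [1.0, 1.1, 1.2]
grip_width: 0.0437
```

jog_arm --increments '[[[0,0,0,0,-0.003,0,0],[0,0,0,0,-0.006,0,0],[0,0,0,0,-0.009,0,0]]]'

```text
time: 16.55
position: [0.6728, 0.0784, 0.0735]
tool_rot: [-0.497, 0.5, -0.499, 0.504]
ft_force: [3.1, 22.4, -0.3]
grip_width: 0.0434
```

jog_arm --increments '[[[0,0,0,0,-0.002,0,0],[0,0,0,0,-0.004,0,0]]]'

```text
time: 16.75
position: [0.6728, 0.0786, 0.0735]
tool_rot: [-0.495, 0.501, -0.497, 0.506]
ft_force: [2.0, 15.9, 0.1]
grip_width: 0.0438
```

jog_arm --increments '[[[0,0,0,0,-0.002,0,0],[0,0,0,0,-0.004,0,0]]]'

```text
time: 16.95
position: [0.6728, 0.0787, 0.0736]
tool_rot: [-0.494, 0.503, -0.496, 0.508]
ft_force: [2.7, 16.4, 0.5]
grip_width: 0.0431
```

jog_arm --increments '[[[0,0,0,0,0.01,0,0],[0,0,0,0,0.03,0,0],[0,0,0,0,0.04,0.04,0],[0,0,0,0,0.04,0.08,0],[0,0,0,-0.04,0.08,0.11,0],[0,0,0,-0.08,0.12,0.12,0],[0,0,0,-0.12,0.16,0.12,0],[0,0,0,-0.16,0.2,0.12,0]]]'

```text
time: 17.75
position: [0.5352, 0.2552, 0.1937]
tool_rot: [-0.493, 0.503, -0.496, 0.507]
ft_force: [0.5, 0.7, 0.6]
grip_width: 0.0436
```

```bash
python3 - <<'E'
from h import *
o=get_obs(); print(o['time'],o['position'],o['ft_force'])
b=camera("top")[110:200,230:400,::-1]; a=camera("scene")[150:250,280:450,::-1]
cv2.imwrite("pics/t9.png",np.vstack([cv2.resize(b,None,fx=3.4,fy=3.4,interpolation=cv2.INTER_CUBIC),cv2.resize(a,(578,290))]))
E
```

```text
17.75 [0.5352275  0.25524941 0.19374816] [0.48952964 0.67100528 0.58121006]
```

View pics/t9.png

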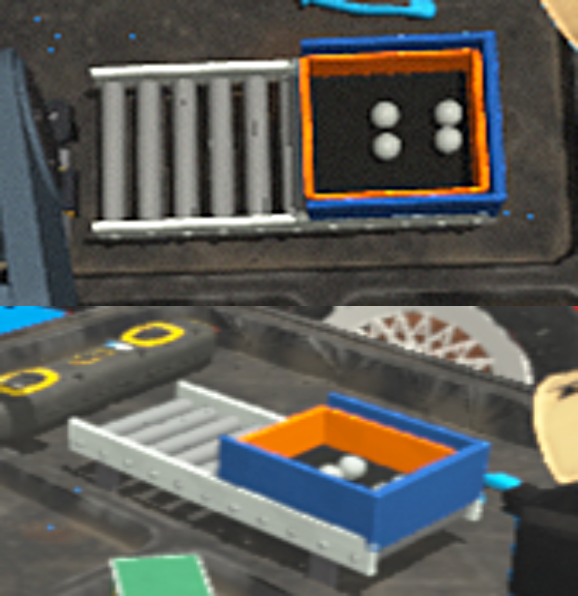

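```bash
python3 - <<'E'
from h import *
im=camera("top");ci=camera_info("top")
m=masks(im)
cv2.imwrite("pics/t10.png",cv2.resize(im[115:180,310:385,::-1],None,fx=9,fy=9,interpolation=cv2.INTER_NEAREST))
mm=m["orange"].copy(); mm[:,:250]=0; mm[:,400:]=0; mm[:100]=0; mm[200:]=0
for a,c,k in comps(mm): 
    print(a,c,rect(ci,k,.095))
E
```

```text
449 [347.5 137.4] ((674.5618286132812, -2.176239013671875), (118.75151062011719, 145.89816284179688), 0.8632572889328003)
```

View pics/t10.png

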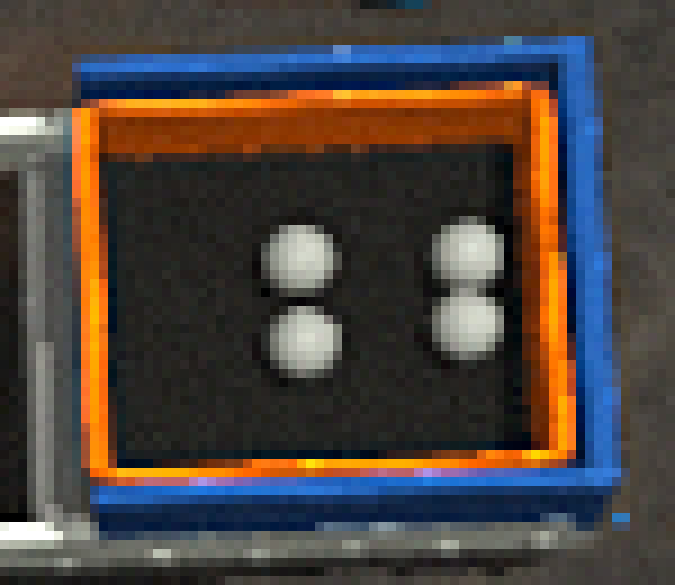

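```bash
python3 - <<'E'
from h import *
o=get_obs(); M=Rn.from_quat(o['tool_rot']).as_matrix()
T=np.array([[0,0,1],[-1,0,0],[0,-1,0.]])
print(o['position'],np.degrees(Rn.from_matrix(T@M.T).as_rotvec()).round(2))
E
```

```text
[0.53333129 0.25639154 0.19301486] [-1.14  0.25 -0.43]
```

jog_arm --increments '[[[-1,0.2,-0.4,0.035,-0.03,0,0],[-1,0.2,-0.4,0.075,-0.065,0,0],[-1,0.2,-0.4,0.115,-0.1,0,0],[-1,0.2,-0.4,0.139,-0.13,0,0],[-1,0.2,-0.4,0.139,-0.131,-0.03,0],[-1,0.2,-0.4,0.139,-0.131,-0.07,0],[-1,0.2,-0.4,0.139,-0.131,-0.11,0],[-1,0.2,-0.4,0.139,-0.131,-0.119,0]]]'

```text
time: 18.7
position: [0.6689, 0.1232, 0.0684]
tool_rot: [-0.502, 0.503, -0.498, 0.498]
ft_force: [-1.6, -0.3, -0.7]
grip_width: 0.0436
```

jog_arm --increments '[[[0,0,0,0,-0.01,0,0],[0,0,0,0,-0.02,0,0],[0,0,0,0,-0.03,0,0],[0,0,0,0,-0.037,0,0],[0,0,0,0,-0.041,0,0]]]'

```text
time: 19.2
position: [0.67, 0.0809, 0.0701]
tool_rot: [-0.501, 0.502, -0.499, 0.498]
ft_force: [1.1, 0.6, -0.5]
grip_width: 0.0433
```

jog_arm --increments '[[[0,0,0,0,-0.002,0,0],[0,0,0,0,-0.003,0,0]]]'

```text
time: 19.4
position: [0.67, 0.0789, 0.0709]
tool_rot: [-0.5, 0.503, -0.498, 0.499]
ft_force: [-1.3, 4.9, 2.5]
grip_width: 0.0433
```

jog_arm --increments '[[[0,0,0,0,-0.002,0,0],[0,0,0,0,-0.002,0,0],[0,0,0,0,-0.002,0,0]]]'

```text
time: 19.7
position: [0.67, 0.0788, 0.0709]
tool_rot: [-0.5, 0.503, -0.498, 0.499]
ft_force: [0.5, 4.5, 0.0]
grip_width: 0.0436
```

jog_arm --increments '[[[0,0,0,0,0.001,0,0],[0,0,0,0,0.002,0,0],[0,0,0,0,0.004,0,0],[0,0,0,0,0.012,0,0],[0,0,0,0,0.03,0.01,0],[0,0,0,0,0.04,0.05,0],[0,0,0,0,0.05,0.1,0],[0,0,0,-0.04,0.08,0.13,0]]]'

```text
time: 20.5
position: [0.6423, 0.1546, 0.2016]
tool_rot: [-0.496, 0.5, -0.502, 0.502]
ft_force: [0.9, 0.9, 0.3]
grip_width: 0.0432
```

jog_arm --increments '[[[0,0,0,-0.04,0.04,0.01,0],[0,0,0,-0.08,0.08,0.02,0],[0,0,0,-0.11,0.12,0.02,0],[0,0,0,-0.12,0.16,0.02,0],[0,0,0,-0.12,0.16,0.02,0]]]'

```text
time: 21.0
position: [0.5187, 0.3209, 0.2232]
tool_rot: [-0.497, 0.499, -0.499, 0.505]
ft_force: [-0.6, -0.4, -0.3]
grip_width: 0.0437
```

```bash
python3 - <<'E'
from h import *
o=get_obs(); print(o['time'],o['position'],o['ft_force'])
im=camera("top");ci=camera_info("top"); mm=masks(im)["orange"]; mm[:,:250]=0; mm[:,400:]=0; mm[:100]=0; mm[200:]=0
for a,c,k in comps(mm): print(a,c,rect(ci,k,.095))
cv2.imwrite("pics/t11.png",im[:,:,::-1]); cv2.imwrite("pics/s11.png",camera("scene")[:,:,::-1])
E
```

```text
21.0 [0.51869616 0.32094529 0.22321256] [-0.55466517 -0.37831373 -0.2518624 ]
422 [347.3 136.1] ((674.39892578125, -2.1370315551757812), (118.56463623046875, 145.69210815429688), 0.7971489429473877)
```

View pics/t11.png

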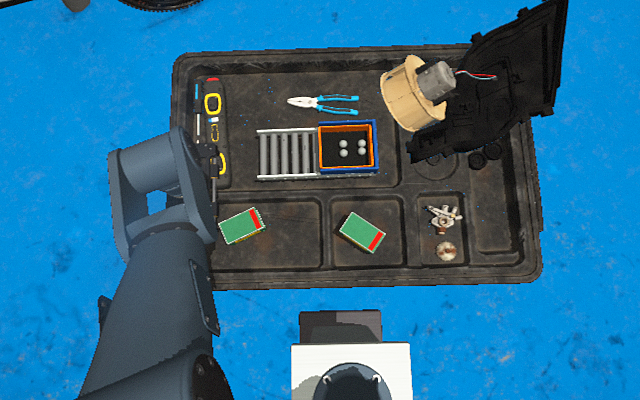

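View pics/s11.png

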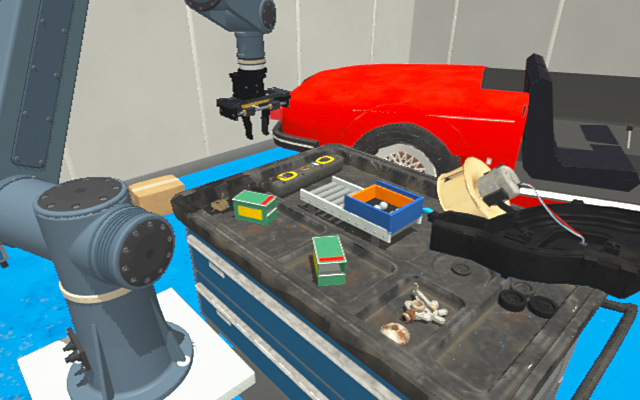

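The pictures show both tins upright, the four balls in the tray at about (350,150) in the top view, the tray in the bay, and the bystanders where they were. The arm touches nothing.

```bash
python3 - <<'E'
from rig import *
hand_in()
print(get_obs()['time'])
E
```

```text
the job is handed in; nothing more can be done
the job is handed in; nothing more can be done
```

The job is done and handed in after about 21 s of the 72 s allowed; the hand-in reported no verdict. All four balls are in the orange tray, and the tray is home in the blue bay.

- **Finding the full tin:** I lifted the left tin. It read about 4.5 N level and 4.3 N tilted 15°, where the spare's tin would read at most 3.3 N, so this was the full one. I never touched the other tin, so the spare stays inside it.
- **Pouring:** I tipped the tin to 50° over the tray for about 2 s. Its weight fell to about 2.8 N. I then stood it back where it came from, and its weight came off the gripper before I released it.
- **Pushing:** The tray ran at 1–3 N until the force jumped to 16–22 N at the end of the bay. A gentle second push met resistance at the same place, within 0.5 mm, and the tray did not move in the pictures afterwards.
- **Last pictures:** Four balls are in the tray, both tins are upright on the cart, and the tap, bracket and filler cap are where they were. The arm is clear of everything.

**One disagreement:** after the pour, a scene picture seemed to show a ball lying on the rollers. The top view with the arm clear showed all four in the tray, so it was only a glint on a roller. The top view also shows a dark line about one pixel wide (2–3 mm) between the tray and the end of the bay. I put that down to viewing angle and the rubber buffer, given the repeated contact.

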